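Refit the filter cover of the chilled garnish well and lock its quarter-turn stud

TASK

The air filter of the chilled garnish well has been washed and is back in its bay. Put the louvred steel cover back over it: lay it between the side rails, slide its two tongues fully home under the lip, then push the sprung stud in until its cross-pin has gone through the slotted catch below, turn it clockwise a quarter turn until it locks, and let go. Feel for the slot and for the stop and do not force the stud, and leave everything else on the worktop where it stands.

Things in the scene. Friction and masses are not known exactly. Their poses are not given: they have to be found in the camera images.
- unit: The garnish well: a steel counter-top box, 388 (x) x 235 (y) x 105 mm, fixed for the job. Origin: centre of its underside; x away from its control panel. Two food pans sit in its far half. On the near half of its flat top (the deck, 105 mm up) are the open filter bay and, nearer the panel, a square pocket with the catch.
- seat (a point): Where the cover's origin must come to lie: on the deck, 105 mm above the worktop; axes as the unit's (x towards the lip and pans). Two rails, 8 mm high, their upper half flared outwards, run along x = -60 to 74, inner faces at y = +-63.3 mm. The lip covers x = 77 to 93, y = +-58 (underside 6, top 9 mm above the deck); a wall under it at x = 88 stops the tongues.
- cover: Loose cover of folded steel, 0.3 kg: top plate 150 (x) x 124 (y) mm on skirts all round, plate top 16 mm above the rim it rests on. Origin: centre of its rim plane, z up. At +x two flat tongues (3.5 mm thick, 22 wide, y = +-34) reach out along the rim to x = 88. To fit, set it down 15 to 20 mm short of the seat (towards -x), then slide to +x until it stops. It carries handle and stud.
- cover_handle (a point): Middle of the cover's bow handle, a steel bar along the cover's y, 84 mm long, 12 thick (x), 10 high, at x = 16, y = 0, z = 46 mm in the cover's frame; 25 mm clear below the bar. Axes as the cover's. Grasp across x from above, with the fingers not wide open: the stud's disc begins 44 mm from the handle's middle.
- stud_wing (a point): Middle of the stud's black wing grip, 36 (own x) x 11 (y) x 22 mm (z up); turns and sinks with the stud. Stud axis: x = -47, y = 0 of the cover; out, this point is 43 mm above the rim. Under the wing (11 mm below this point) is a disc 38 mm across to press on, 13 mm clear of the cover. The flat cross-pin, 26 long, 4 thick, lies parallel to the wing, its underside 4.5 mm above the rim.
- stud_press (a joint): How far the stud is pushed in (m). 0: out; the spring pushes it out with 4 N at 0, 0.7 N per mm more. At 0.002 the pin meets the top of the catch plate unless in line with the slot; from 0.010 (11 N) it is through and can turn; 0.012 is the hard end. Let go after a full quarter turn it springs back to 0.0078, its pin in the notches: locked. Let go short of that it stays at 0.010 or comes out.
- stud_turn (a joint): Turn of the stud in the cover (rad), clockwise from above positive; 0: wing along the cover's x; free when out. The catch's slot lies anywhere from -0.8 to 0.8 (not measured; or half a turn on): rest the pin on the plate a few newtons above the spring and turn till it drops in (it enters within about 0.12). The notches are 1.57 clockwise of the slot, a firm stop 0.06 on: let go at 0.2 N m.
- ramekin: Bystander: brown ramekin, 69 mm across, 34 high, near the front edge. Origin: centre of its underside.
- espresso_cup: Bystander: white espresso cup, 60 mm across, 50 high, near the front edge. Origin at its underside.
- salt_shaker: Bystander: salt shaker, 44 mm across, 90 high, right of the unit. Origin: centre of its underside.
- pepper_mill: Bystander: wooden pepper mill, 58 mm across, 160 high, behind the white pump dispenser on the right. Origin: centre of its underside.

How it is judged:
On the way:
1. the cover lies home on its seat, its tongues under the lip (distance between cover and seat below 0.0035 m), for 0.2 s.
At the end, for the whole second after the job is handed in: the cover lies home on its seat within 3.5 mm, at rest, and the released stud holds itself locked, 6.5 to 9.0 mm in (pin sprung up into the notches) (distance between cover and seat below 0.0035 m and value of joint stud_press between 0.0065 and 0.009 m and linear speed of cover below 0.01 m/s); the robot touches nothing.
It fails at once if the stud or the cover is forced: cover and unit bear on each other with more than 75 N in all (about 0.6 N m against the stop) (contact force between cover and unit above 75 N).
It fails at once if something else on the worktop is pushed more than 3 cm out of place (distance of any of ramekin, espresso_cup, salt_shaker, pepper_mill from where it was at the start of the episode above 0.03 m).
It also fails if it takes over 72 s, if anything falls off the work surface, if the arm or the gripper's body presses on something with over 40 N, if the wrist force passes 120 N, or if a joint passes its speed limit or range.

ROBOT

A 7-joint arm with a two-finger parallel gripper is mounted at the origin on a cart in front of the work surface, level with it; the furniture and walls round the work are solid. World frame = base frame: x ahead of the robot, y to its left, z up, the work surface at z = 0. Lengths are in m, angles in rad, forces in N, time in s.
With the tool pointing down it reaches from about 0.425 to 0.825 m from the base axis. Payload 3.6 kg.
Tool frame: the origin (TCP) lies at the very end of the fingers, on their centre line; the grasp point (between the pads) lies 19 mm behind it; z points along the fingers, y is the direction in which the jaws open and shut (so a half turn about z gives the same grasp; the last joint's range is limited). The gripper opens to 85 mm and grips with 20 to 120 N. Pads are 22 mm wide; open, the fingers measure 114 mm over their backs; the gripper's body (76 mm by 85 mm) begins 54 mm behind the grasp point. The pads swing forward as they close: fully open they stand 13 mm farther back than shut.
Start: joints at [1.266, 0.615, -0.013, 1.423, 0.008, 1.103, -0.04], TCP at [0.178, -0.625, 0.231] pointing down, gripper open.
Joint ranges: [-3.12, 3.12], [-0.3, 2.06], [-1.34, 1.32], [0.26, 2.42], [-1.36, 4.5], [0.01, 1.98], [-2.84, 2.84]. Speed limits (rad/s): [2.79, 2.79, 3.14, 3.14, 3.14, 3.14, 3.14].

INTERFACE

Orientations are given as a rotation vector (axis times angle).
In Python, from cell import env gives the robot as it stands.
- The arm moves only by the shell command python3 -m crank 'ROWS'. ROWS is JSON, a list of rows, each a list of 3 entries, a list of its own where there are three numbers: the opening in per cent of the stroke, from 0 (shut) to 100 (fully open), then the shift along the world's x, y, z in m, then the turn about the world's z in degrees. In form: [[gripper, [x, y, z], spin], ...]. A call has 1 to 5 rows; each row is the pose to reach, as a shift and turn from the pose measured when the call began; what a row does not reach only later rows make up. A row lasts 1/12 s, in which the tool goes at most 41.7 mm and 7.16 degrees, less where a joint would pass 70% of its speed; a pose out of reach is approached as far as the arm can. A call with a gripper value outside its range is refused whole. The fingers move at their own pace and stop on an object; the grip force is fixed at half the most. Time passes only in rows, so rows that repeat a pose let the fingers close. It gives the time, the measured TCP pose, the force and the opening at its end, in the units of the state.
- env.sense(): the state, without advancing time (a new reading comes with each control period).
- env.snapshot(name): name is "side" or "top"; returns a dict with "img" (420x560x3 uint8, red, green, blue), "fx", "fy", "cx", "cy" (pixels), "world_from_camera" (4x4, takes a point from camera to world coordinates). Camera axes: x right, y down, z forward; pixel columns grow to the right and rows downward; lengths in m; the calibration is good to about 2 mm. A picture is of the moment at which its call begins. There is no depth.
- env.close_job(): hands the job in, once; it reports no verdict.
The state is a dict: "time": time; "joint_pos": joint angles; "joint_vel": joint speeds; "joint_torque": joint torques, N m; "ee_pos": TCP position; "tool_rot": TCP orientation; "force": force on the tool from outside, world axes, zero at the start; "torque": the same for the moment, N m; "opening": opening from 0.0 (shut) to 1.0 (fully open).
Only numpy, scipy, OpenCV 4.12 (cv2) and the standard library are available. Lean on these libraries where they do the work, as an engineer would, in place of code of your own. Each camera call takes 0.05 s, during which the arm holds its last target. There are 200 camera calls.

## Working session

There is one attempt and no reset: what is moved stays moved. The work goes in short steps, Python scripts to look and compute and a shell command to move; the robot and the scene stay as the last step left them, time stands still between calls to the robot, and variables do not carry over. Pictures are saved under pics/ and viewed, on a budget of 10 in all, crops included, one or two more only if the job needs it, and the job is handed in when it is done.

```bash
mkdir -p pics; ls
python3 - <<'E'
from cell import env
import cv2
s=env.sense();print({k:s[k] for k in ('time','ee_pos','tool_rot','force','opening')})
for n in('top','side'):
    r=env.snapshot(n);cv2.imwrite(f'pics/{n}0.png',r['img'][:,:,::-1]);print(n,r['fx'],r['fy'],r['cx'],r['cy'],r['world_from_camera'])
E
```

```text
pics
{'time': 0.0, 'ee_pos': array([ 0.17801474, -0.62431147,  0.2300892 ]), 'tool_rot': array([-3.10868586e+00, -4.34656628e-01,  6.97876579e-04]), 'force': array([0.58857219, 0.08824208, 0.03464789]), 'opening': 0.9993103618695972}
top 391.1040673821112 391.1040673821112 274.74015683463614 211.7230193182942 [[ 0.01110984 -0.99477596  0.10147586  0.4063522 ]
 [-0.99985271 -0.01237918 -0.01188766  0.06736919]
 [ 0.01308175 -0.10132885 -0.99476697  1.01693313]
 [ 0.          0.          0.          1.        ]]
side 380.3786266314448 380.3786266314448 276.36963853662803 214.1680155383597 [[-0.90140648 -0.15448185  0.40447709  0.07346182]
 [-0.43285864  0.34307957 -0.8336245   0.95867378]
 [-0.00998797 -0.92651593 -0.37612295  0.50809877]
 [ 0.          0.          0.          1.        ]]
```

View pics/top0.png

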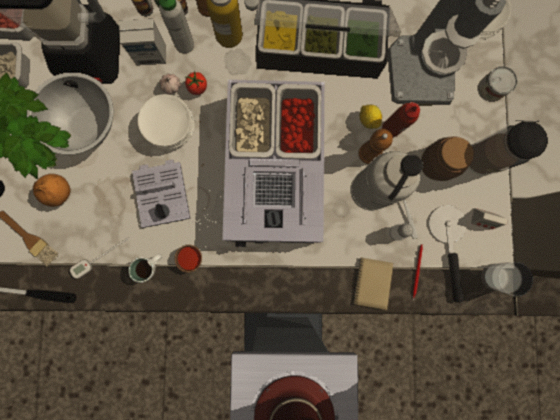

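View pics/side0.png

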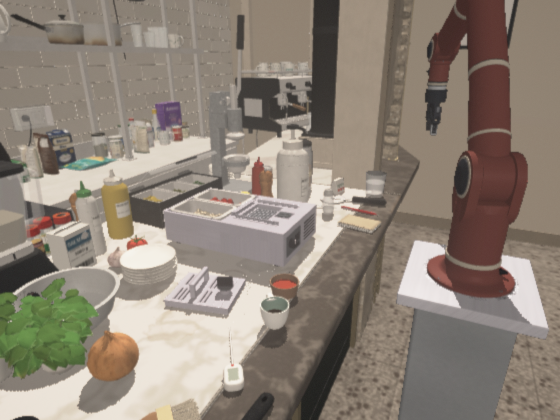

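The top view shows the cover at about (160,195), with its stud at (160,211) and its handle at about (157,188). The unit spans (223–328, 80–242), with the bay at (273,188) and the catch pocket at (273,218). The side view agrees. I'll enlarge both.

Run:
```python
import cv2,numpy as np
a=cv2.imread('pics/top0.png')
c=cv2.resize(a[150:240,120:200],None,fx=4.9,fy=4.9,interpolation=cv2.INTER_CUBIC)
u=cv2.resize(a[145:250,215:335],None,fx=3.3,fy=3.3,interpolation=cv2.INTER_CUBIC)
H=max(c.shape[0],u.shape[0])
pad=lambda i:cv2.copyMakeBorder(i,0,H-i.shape[0],0,0,cv2.BORDER_CONSTANT)
o=np.hstack([pad(c),pad(u)]);print(c.shape,u.shape,o.shape);cv2.imwrite('pics/crop1.png',o)
```

```text
(441, 392, 3) (346, 396, 3) (441, 788, 3)
```

View pics/crop1.png

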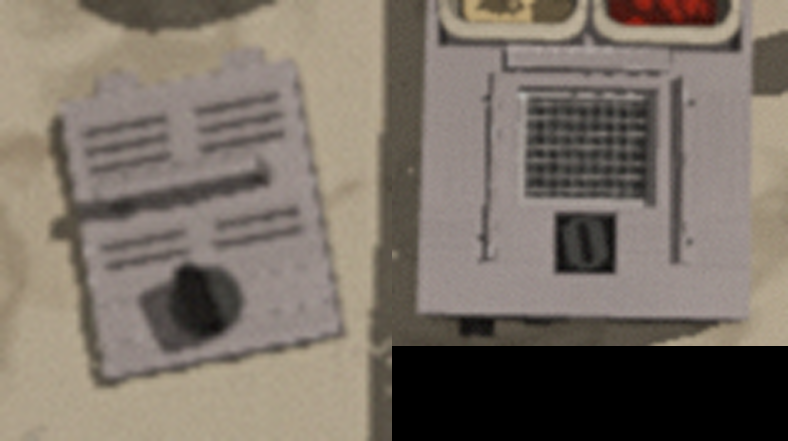

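The crop shows the cover's plate corners at crop (65,105), (298,65), (342,333) and (103,382), rotated slightly anticlockwise. The unit's rails run at crop x≈490 and 677, the lip spans (505–672, 48–72), and the slot is near (585,243), almost along x. Next I'll back-project these points and check the fit with an overlay.

```bash
cat > h.py <<'E'
import numpy as np,cv2
def bp(r,u,v,z):
    T=np.array(r['world_from_camera']);d=T[:3,:3]@[(u-r['cx'])/r['fx'],(v-r['cy'])/r['fy'],1];o=T[:3,3]
    return (o+d*(z-o[2])/d[2])[:2]
def proj(r,P):
    T=np.array(r['world_from_camera']);q=(np.atleast_2d(P)-T[:3,3])@T[:3,:3]
    return np.c_[r['fx']*q[:,0]/q[:,2]+r['cx'],r['fy']*q[:,1]/q[:,2]+r['cy']]
def fit(M,W):
    M,W=np.array(M),np.array(W);m,w=M.mean(0),W.mean(0);a,b=M-m,W-w
    t=np.arctan2((a[:,0]*b[:,1]-a[:,1]*b[:,0]).sum(),(a*b).sum());R=rot(t)
    return w-R@m,t,np.linalg.norm(a@R.T-b,axis=1)*1e3
def rot(t): return np.array([[np.cos(t),-np.sin(t)],[np.sin(t),np.cos(t)]])
def place(p,t,z0,P):
    P=np.atleast_2d(P).astype(float);return np.c_[P[:,:2]@rot(t).T+p,P[:,2]+z0]
E
python3 - <<'E'
from h import *
from cell import env
r=env.snapshot('top');a=r['img'][:,:,::-1]
C=[(120+(x+.5)/4.9-.5,150+(y+.5)/4.9-.5) for x,y in[(65,105),(298,65),(342,333),(103,382)]]
pc,tc,e=fit([(.075,.062),(.075,-.062),(-.075,-.062),(-.075,.062)],[bp(r,*c,.016) for c in C]);print('cover',pc,np.degrees(tc),e)
U=lambda x,y:(215+(x-392+.5)/3.3-.5,145+(y+.5)/3.3-.5)
M=[(.077,.058),(.077,-.058),(-.060,.0643),(-.060,-.0643),(.074,.0643),(.074,-.0643)]
Z=[.114,.114,.113,.113,.113,.113]
W=[bp(r,*U(*c),z) for c,z in zip([(506,69),(671,73),(489,259),(676,262),(491,73),(679,79)],Z)]
ps,ts,e=fit(M,W);print('seat',ps,np.degrees(ts),e)
F=[bp(r,*U(*c),.105) for c in[(418,313),(748,320)]];print('front edge',F,np.linalg.norm(F[0]-F[1]),np.degrees(np.arctan2(*(F[0]-F[1])[::-1])-np.pi/2))
print('front centre in seat frame',rot(-ts)@((F[0]+F[1])/2-ps))
S=6
def crop(x0,y0,w,h,polys):
    c=cv2.resize(a[y0:y0+h,x0:x0+w],None,fx=S,fy=S,interpolation=cv2.INTER_CUBIC)
    for P in polys:
        q=(proj(r,P)-[x0,y0]+.5)*S-.5
        cv2.polylines(c,[np.round(q).astype(np.int32)],True,(0,255,0),1,cv2.LINE_AA)
    return c
box=lambda x0,x1,y0,y1,z:[(x0,y0,z),(x0,y1,z),(x1,y1,z),(x1,y0,z)]
c=crop(130,152,62,80,[place(pc,tc,0,b) for b in(box(-.075,.075,-.062,.062,.016),box(.01,.022,-.042,.042,.051),box(-.0471,-.0469,-.019,.019,.032),box(.075,.088,.023,.045,.0035),box(.075,.088,-.045,-.023,.0035))])
u=crop(239,154,68,80,[place(ps,ts,.105,b) for b in(box(.077,.093,-.058,.058,.009),box(-.06,.074,.0633,.0653,.004),box(-.06,.074,-.0653,-.0633,.004),box(-.0471,-.0469,-.013,.013,0))])
cv2.imwrite('pics/ov.png',np.hstack([c,u]))
E
```

```text
cover [0.54924803 0.34911302] 11.093577861010118 [1.35822851 2.01369949 3.12689328 1.53379892]
seat [0.52946971 0.06104718] -0.6387071637649118 [0.66886854 1.96815021 1.59842269 2.30138913 3.91167793 2.04086599]
front edge [array([0.43301108, 0.17703903]), array([ 0.43075796, -0.0556374 ])] 0.23268734502927893 -0.5548059155249383
front centre in seat frame [-0.09757526 -0.00143415]
```

View pics/ov.png

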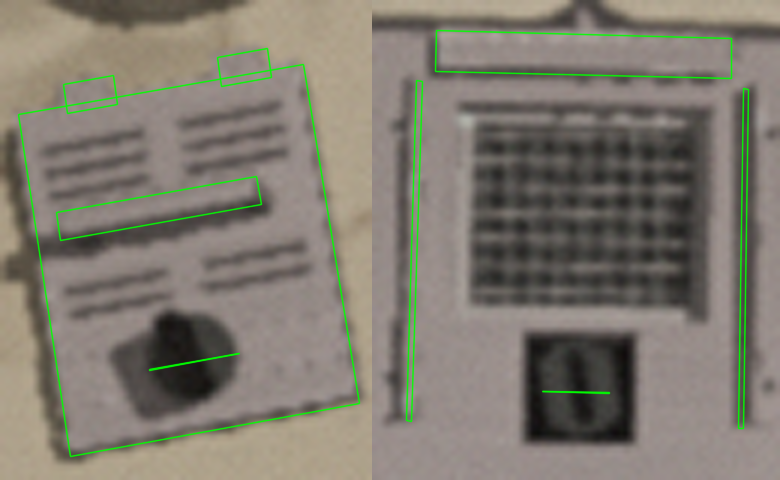

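The overlay fits the cover well: plate, tongues and handle all line up. On the unit, the catch pocket at crop (580,388) and the front-edge centre put the seat about 1.4 mm further to −y, so I'll use seat ≈ (0.530, 0.0597) with yaw −0.6°. The slot leans about 10° counter-clockwise. I'll carry the arm high past the pump dispenser to the handle at (0.565, 0.352).

```bash
python3 -m crank '[[45,[0,0,0.04],0],[45,[0,0,0.08],0],[45,[0.02,0.02,0.12],5],[45,[0.05,0.05,0.12],10],[45,[0.07,0.08,0.12],15]]'
python3 -m crank '[[45,[0.02,0.035,0],7],[45,[0.04,0.07,0],14],[45,[0.06,0.1,0],20],[45,[0.08,0.13,0],20],[45,[0.1,0.16,0],20]]'
python3 -m crank '[[45,[0.02,0.035,0],6],[45,[0.04,0.07,0],12],[45,[0.05,0.11,0],12],[45,[0.06,0.15,0],12],[45,[0.07,0.19,0],12]]'
python3 -m crank '[[45,[0.01,0.04,0],6],[45,[0.02,0.08,0],12],[45,[0.03,0.12,0],18],[45,[0.04,0.16,0],18],[45,[0.05,0.2,0],18]]'; python3 -c "
from cell import env;import numpy as np
s=env.sense();t=s['tool_rot'];print(s['time'],s['ee_pos'],t,np.degrees(2*np.arctan2(t[1],t[0]))-90,s['force'],s['joint_pos'])"
```

```text
time: 0.57
ee_pos: [0.2492, -0.5459, 0.3531]
tool_rot: [3.022, 0.838, 0.002]
force: [1.0, 0.3, -0.4]
opening: 0.452
time: 0.98
ee_pos: [0.3496, -0.3841, 0.353]
tool_rot: [2.831, 1.351, 0.003]
force: [0.6, 0.2, 0.4]
opening: 0.448
time: 1.4
ee_pos: [0.4195, -0.1921, 0.3528]
tool_rot: [2.675, 1.639, 0.003]
force: [0.5, -0.3, 0.1]
opening: 0.452
time: 1.82
ee_pos: [0.4694, 0.0097, 0.3528]
tool_rot: [2.386, 2.037, 0.004]
force: [0.5, -0.5, 0.3]
opening: 0.455
1.8167 [0.46936944 0.00968569 0.35284422] [2.38613485 2.03707485 0.00363966] -9.0243527206366 [ 0.51408297 -0.53614437  0.27837756] [ 0.34954405  0.25401127 -0.54219321  1.70663211  0.14137364  1.21527173
 -0.38480606]
```

```bash
python3 -m crank '[[45,[0.015,0.04,0],5],[45,[0.03,0.08,0],10],[45,[0.04,0.12,0],15],[45,[0.05,0.155,0],20],[45,[0.06,0.19,0],20]]'
python3 -m crank '[[45,[0.01,0.04,0],0],[45,[0.02,0.08,0],0],[45,[0.03,0.12,-0.02],0],[45,[0.035,0.15,-0.06],0],[45,[0.0355,0.1525,-0.1],0]]'
python3 -m crank '[[45,[0,0,-0.04],0],[45,[0,0,-0.08],0],[45,[0,0,-0.12],0],[45,[0,0,-0.15],0],[45,[0,0,-0.16],0]]'
python3 -c "
from cell import env;import numpy as np,cv2
s=env.sense();t=s['tool_rot'];print(s['time'],s['ee_pos'],t,np.degrees(2*np.arctan2(t[1],t[0]))-90,s['force'],s['joint_pos'])
cv2.imwrite('pics/s1.png',cv2.resize(env.snapshot('side')['img'][210:350,130:290,::-1],None,fx=3.5,fy=3.5,interpolation=2))"
```

```text
time: 2.23
ee_pos: [0.5294, 0.2019, 0.3524]
tool_rot: [1.993, 2.425, 0.004]
force: [0.8, -0.8, 0.2]
opening: 0.453
time: 2.65
ee_pos: [0.5638, 0.3597, 0.2627]
tool_rot: [1.987, 2.433, 0.017]
force: [-0.8, 0.0, -0.2]
opening: 0.448
time: 3.07
ee_pos: [0.561, 0.3565, 0.0963]
tool_rot: [-1.986, -2.432, 0.001]
force: [-1.2, -0.9, -0.5]
opening: 0.45
3.0667 [0.56100655 0.35651093 0.09625596] [-1.98568904e+00 -2.43194255e+00  6.24301935e-04] -348.4635008444323 [-1.20312385 -0.86484641 -0.48301228] [-0.30836002  0.83263084 -0.53523937  1.50616566  0.48444882  0.93811402
 -0.78869197]
```

View pics/s1.png

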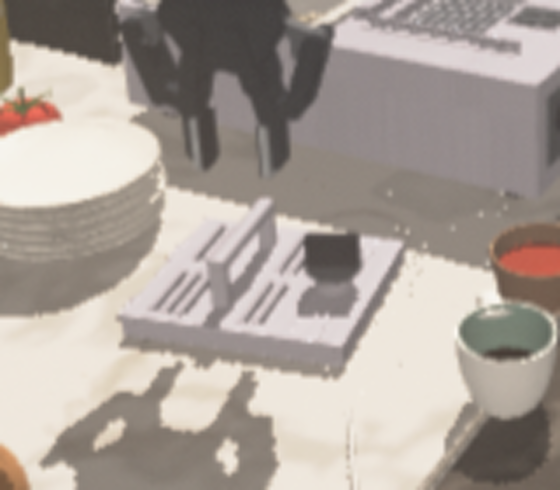

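The side view shows the fingers straddling the handle at crop (240,250), jaws across the bar. I'll descend, correct the 4 mm offset, then close.

```bash
python3 -m crank '[[45,[0.004,-0.004,-0.02],0],[45,[0.004,-0.004,-0.04],0],[45,[0.004,-0.004,-0.055],0],[45,[0.004,-0.004,-0.067],0],[45,[0.004,-0.004,-0.067],0]]'
python3 -m crank '[[20,[0,0,0],0],[0,[0,0,0],0],[0,[0,0,0],0],[0,[0,0,0],0],[0,[0,0,0],0]]'
python3 -m crank '[[0,[0,0,0],0],[0,[0,0,0],0],[0,[0,0,0],0]]'
python3 -m crank '[[0,[0,0,0.01],0],[0,[0,0,0.025],0],[0,[0,0,0.04],0],[0,[0,0,0.06],0],[0,[0,0,0.06],0]]'
python3 -c "
from cell import env;import numpy as np
s=env.sense();t=s['tool_rot'];print(s['time'],s['ee_pos'],t,s['force'],s['torque'])"
```

```text
time: 3.53
ee_pos: [0.5651, 0.3525, 0.029]
tool_rot: [-1.986, -2.431, 0.002]
force: [-0.4, -0.2, 0.4]
opening: 0.451
time: 3.95
ee_pos: [0.5662, 0.3535, 0.031]
tool_rot: [-1.987, -2.432, -0.004]
force: [-0.3, -0.6, 5.8]
opening: 0.126
time: 4.2
ee_pos: [0.5661, 0.3534, 0.031]
tool_rot: [-1.987, -2.432, -0.003]
force: [-0.5, -1.2, 1.1]
opening: 0.119
time: 4.62
ee_pos: [0.5676, 0.3549, 0.0947]
tool_rot: [-1.988, -2.432, -0.013]
force: [1.0, 1.6, -1.1]
opening: 0.122
4.6167 [0.56757765 0.35494573 0.0946979 ] [-1.9876621  -2.43244625 -0.01310061] [ 1.04287632  1.64796949 -1.12121456] [ 0.17911704 -0.1839026  -0.01009383]
```

```bash
python3 -m crank '[[0,[0,0,0.03],0],[0,[0,0,0.06],0],[0,[-0.005,-0.01,0.09],0],[0,[-0.01,-0.03,0.11],-3],[0,[-0.015,-0.06,0.11],-6]]'
python3 -m crank '[[0,[-0.005,-0.03,0],-3],[0,[-0.01,-0.06,0],-6],[0,[-0.015,-0.09,0],-6],[0,[-0.02,-0.12,0],-6],[0,[-0.025,-0.15,0],-6]]'
python3 -m crank '[[0,[0,-0.03,0],0],[0,[0,-0.055,0],0],[0,[0,-0.075,0],0],[0,[0,-0.085,0],0],[0,[0,-0.085,0],0]]'
python3 - <<'E'
from h import *
from cell import env
s=env.sense();t=s['tool_rot'];print(s['time'],s['ee_pos'],t,np.degrees(2*np.arctan2(t[1],t[0]))-90,s['force'],s['torque'])
a=env.snapshot('top')['img'][:,:,::-1];b=env.snapshot('side')['img'][:,:,::-1]
f=lambda i,k:cv2.resize(i,None,fx=k,fy=k,interpolation=2)
A=f(a[135:255,215:335],3.3);B=f(b[120:270,150:330],2.2)
H=max(A.shape[0],B.shape[0]);p=lambda i:cv2.copyMakeBorder(i,0,H-i.shape[0],0,0,0)
cv2.imwrite('pics/c2.png',np.hstack([p(A),p(B)]))
E
```

```text
time: 5.03
ee_pos: [0.5527, 0.3004, 0.2092]
tool_rot: [-2.108, -2.327, -0.031]
force: [1.3, 0.6, -3.8]
opening: 0.123
time: 5.45
ee_pos: [0.5264, 0.1486, 0.2081]
tool_rot: [-2.227, -2.214, -0.028]
force: [0.2, -0.2, -3.3]
opening: 0.13
time: 5.87
ee_pos: [0.5259, 0.0598, 0.2069]
tool_rot: [-2.233, -2.209, -0.022]
force: [0.1, -0.1, -2.8]
opening: 0.123
5.8667 [0.52585934 0.05984881 0.20689623] [-2.23264404 -2.20871124 -0.02201829] -360.617485059772 [ 0.07277827 -0.07040231 -2.82999045] [-0.08427883 -0.02058075  0.00953977]
```

View pics/c2.png

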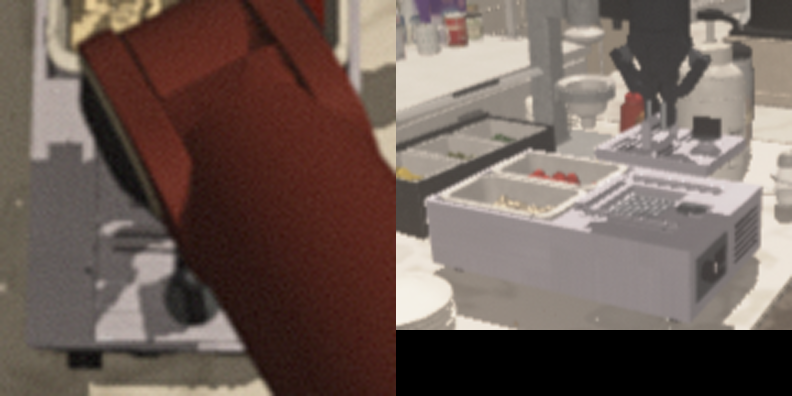

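The cover is held level over the bay and the grip looks sound, though the arm hides it from the top camera. I'll lower it 18 mm short of the seat, feeling for contact.

```bash
python3 -m crank '[[0,[0.0025,0.0007,-0.02],0],[0,[0.0025,0.0007,-0.04],0],[0,[0.0025,0.0007,-0.055],0],[0,[0.0025,0.0007,-0.06],0],[0,[0.0025,0.0007,-0.06],0]]'
python3 -m crank '[[0,[0,0,-0.003],0],[0,[0,0,-0.006],0],[0,[0,0,-0.006],0]]'
python3 -m crank '[[0,[0,0,-0.003],0],[0,[0,0,-0.005],0],[0,[0,0,-0.005],0]]'
python3 -c "
from cell import env;import numpy as np
s=env.sense();t=s['tool_rot'];print(s['time'],s['ee_pos'],t,s['force'],s['torque'])"
```

```text
time: 6.38
ee_pos: [0.5275, 0.0677, 0.1466]
tool_rot: [-2.219, -2.216, -0.027]
force: [0.0, -0.5, -3.9]
opening: 0.128
time: 6.63
ee_pos: [0.528, 0.0695, 0.1413]
tool_rot: [-2.218, -2.216, -0.031]
force: [-0.1, 3.4, -3.1]
opening: 0.122
time: 6.88
ee_pos: [0.5292, 0.0698, 0.1396]
tool_rot: [-2.22, -2.219, -0.035]
force: [-4.9, -1.8, 13.6]
opening: 0.125
6.8833 [0.52920585 0.06982076 0.1395878 ] [-2.22036291 -2.21863834 -0.03514546] [-4.85868686 -1.84037011 13.55206752] [-0.10701094  0.9074087   0.05751476]
```

Contact came at y = 0.070, because the arm drifted 9 mm in y while descending. I'll lift, correct that and check the pose before going down again.

```bash
python3 -m crank '[[0,[0,0,0.005],0],[0,[0,0,0.012],0],[0,[0,0,0.012],0]]'
python3 -m crank '[[0,[0,-0.005,0],0],[0,[0,-0.009,0],0],[0,[0,-0.009,0],0],[0,[0,-0.009,0],0]]'
python3 - <<'E'
from h import *
from cell import env
s=env.sense();t=s['tool_rot'];print(s['time'],s['ee_pos'],t,np.degrees(2*np.arctan2(t[1],t[0]))-90,s['force'],s['torque'],s['joint_pos'])
b=env.snapshot('side')['img'][:,:,::-1]
cv2.imwrite('pics/c3.png',cv2.resize(b[140:265,160:325],None,fx=4.5,fy=4.5,interpolation=2))
E
```

```text
time: 7.13
ee_pos: [0.5304, 0.0699, 0.1532]
tool_rot: [-2.222, -2.22, -0.039]
force: [1.6, 0.9, -4.8]
opening: 0.117
time: 7.47
ee_pos: [0.5301, 0.0599, 0.1526]
tool_rot: [-2.223, -2.218, -0.037]
force: [0.5, -0.4, -4.1]
opening: 0.121
7.4667 [0.53005294 0.05991919 0.15256273] [-2.22339242 -2.21800093 -0.03719144] -360.13910486855497 [ 0.48161746 -0.35843395 -4.11244995] [0.01014022 0.04296906 0.01877383] [ 0.21559717  0.57751849 -0.54897099  1.86166057  0.39343056  0.79144708
 -0.53844542]
```

View pics/c3.png

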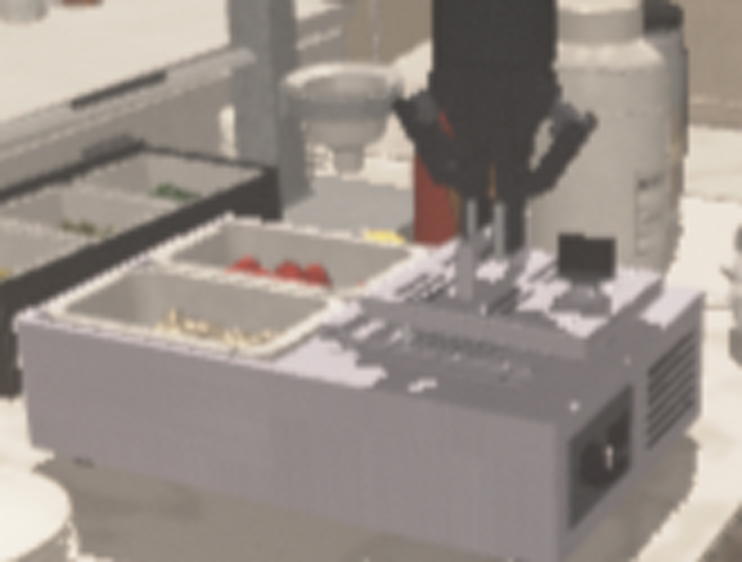

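The cover hovers just above the bay with its sides roughly along the rails. I'll lower it again in smaller steps.

```bash
python3 -m crank '[[0,[-0.0015,0.0005,-0.003],-0.5],[0,[-0.0015,0.0005,-0.005],-0.5],[0,[-0.0015,0.0005,-0.007],-0.5],[0,[-0.0015,0.0005,-0.007],-0.5]]'
python3 -m crank '[[0,[0,0,-0.003],0],[0,[0,0,-0.005],0],[0,[0,0,-0.005],0]]'
python3 -m crank '[[0,[0,0,-0.002],0],[0,[0,0,-0.004],0],[0,[0,0,-0.004],0]]'
python3 -c "
from cell import env;import numpy as np
s=env.sense();t=s['tool_rot'];print(s['time'],s['ee_pos'],t,np.degrees(2*np.arctan2(t[1],t[0]))-90,s['force'],s['torque'])"
```

```text
time: 7.85
ee_pos: [0.5281, 0.061, 0.145]
tool_rot: [-2.231, -2.209, -0.036]
force: [-0.0, -0.1, -4.1]
opening: 0.123
time: 8.1
ee_pos: [0.5283, 0.0607, 0.1399]
tool_rot: [-2.232, -2.209, -0.036]
force: [-0.3, -1.0, -1.8]
opening: 0.12
time: 8.35
ee_pos: [0.529, 0.0598, 0.1382]
tool_rot: [2.232, 2.208, 0.035]
force: [-3.6, -4.0, 12.1]
opening: 0.123
8.35 [0.52899204 0.05983593 0.13823415] [2.23239631 2.20759821 0.03539417] -0.640006128328892 [-3.60339335 -4.04154523 12.06051843] [-0.3911014   0.92280598  0.07588751]
```

```bash
python3 -m crank '[[15,[0,0,0],0],[30,[0,0,0],0],[30,[0,0,0],0],[30,[0,0,0],0]]'
python3 - <<'E'
from h import *
from cell import env
s=env.sense();t=s['tool_rot'];print(s['time'],s['ee_pos'],t,s['force'],s['torque'])
b=env.snapshot('side')['img'][:,:,::-1]
cv2.imwrite('pics/c4.png',cv2.resize(b[165:255,215:325],None,fx=6.5,fy=6.5,interpolation=2))
E
```

```text
time: 8.68
ee_pos: [0.5291, 0.0602, 0.1382]
tool_rot: [2.232, 2.208, 0.036]
force: [0.2, 0.1, 0.3]
opening: 0.303
8.6833 [0.52912798 0.06018838 0.13819802] [2.23231285 2.2079352  0.03638532] [0.20130973 0.07576113 0.33920419] [-0.04952306  0.00988379 -0.08988018]
```

View pics/c4.png

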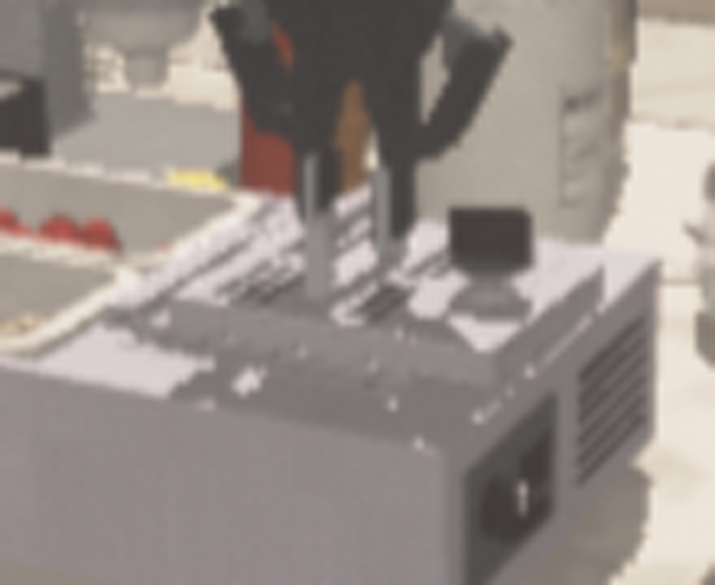

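The cover lies flat between the rails, short of the lip, with its tongues not yet under it. I'll close loosely round the bar and push it in +x, feeling for the stop.

```bash
python3 -m crank '[[19,[0,0,0],0],[19,[0.003,0,0],0],[19,[0.006,0,0],0],[19,[0.009,0,0],0],[19,[0.009,0,0],0]]'
python3 -m crank '[[19,[0.002,0,0],0],[19,[0.004,0,0],0],[19,[0.006,0,0],0],[19,[0.006,0,0],0]]'
python3 -c "
from cell import env;import numpy as np
s=env.sense();t=s['tool_rot'];print(s['time'],s['ee_pos'],t,s['force'],s['torque'])"
```

```text
time: 9.15
ee_pos: [0.5382, 0.0601, 0.1378]
tool_rot: [2.233, 2.208, 0.035]
force: [-1.2, -0.1, 0.6]
opening: 0.189
time: 9.48
ee_pos: [0.5395, 0.0599, 0.137]
tool_rot: [-2.229, -2.207, -0.021]
force: [-10.7, 0.3, 5.6]
opening: 0.19
9.4833 [0.53951573 0.05990573 0.13700586] [-2.22937135 -2.20666232 -0.02057282] [-10.67373821   0.28566881   5.60073485] [-0.07537602  2.08786302  0.02060367]
```

It stopped about 7–9 mm short of the expected seat with 11 N, so the tongues are probably butting the lip, or the rim is caught on a rail flare. I'll back off, move the arm out of view and look.

```bash
python3 -m crank '[[30,[-0.003,0,0],0],[45,[-0.003,0,0],0],[45,[-0.003,0,0.02],0],[45,[-0.003,0,0.06],0],[45,[-0.003,0,0.1],0]]'
python3 -m crank '[[45,[0,0.04,0],0],[45,[0,0.08,0],0],[45,[0,0.12,0],0],[45,[0,0.16,0],0],[45,[0,0.2,0],0]]'
python3 - <<'E'
from h import *
from cell import env
s=env.sense();t=s['tool_rot'];print(s['time'],s['ee_pos'],t,np.degrees(2*np.arctan2(t[1],t[0]))-90)
r=env.snapshot('top');a=r['img'][:,:,::-1];b=env.snapshot('side')['img'][:,:,::-1];cv2.imwrite('pics/rawt.png',a)
f=lambda i,k:cv2.resize(i,None,fx=k,fy=k,interpolation=2)
A=f(a[150:245,230:320],5);B=f(b[165:255,230:310],4.3)
H=max(A.shape[0],B.shape[0]);p=lambda i:cv2.copyMakeBorder(i,0,H-i.shape[0],0,0,0)
print(A.shape);cv2.imwrite('pics/c5.png',np.hstack([p(A),p(B)]))
E
```

```text
time: 9.9
ee_pos: [0.5368, 0.0596, 0.2373]
tool_rot: [-2.229, -2.206, -0.02]
force: [1.5, 0.4, 1.0]
opening: 0.451
time: 10.32
ee_pos: [0.5382, 0.2616, 0.238]
tool_rot: [-2.231, -2.205, -0.025]
force: [0.7, -0.4, -0.0]
opening: 0.449
10.3167 [0.53816633 0.26155843 0.23796705] [-2.23101927 -2.20521038 -0.02544198] -360.6666580796968
(475, 450, 3)
```

View pics/c5.png

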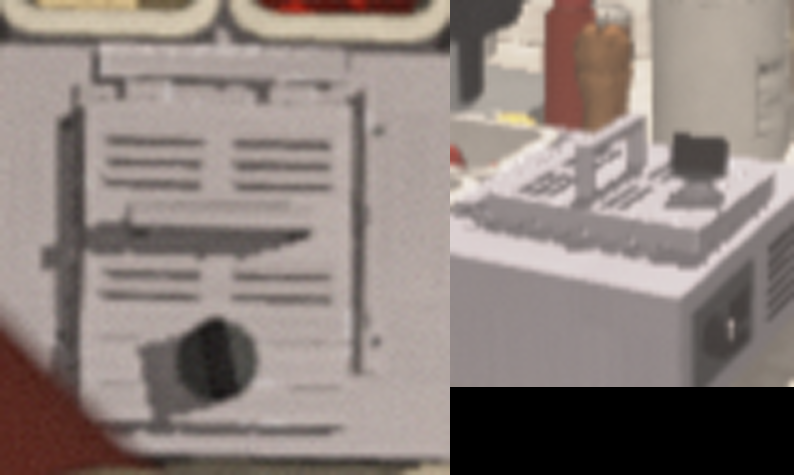

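The top crop shows the cover between the rails: plate x 85→350, far edge row ~97, near edge ~428. Its tongues run out to the lip edge at row ~82, leaving a gap of about 15 px (7 mm), and the lip itself is unbroken. I'll measure this against the seat model and overlay both.

Run:
```python
from h import *
from cell import env
r=env.snapshot('top');a=r['img'][:,:,::-1].copy()
g=lambda x,y:(230+(x+.5)/5-.5,150+(y+.5)/5-.5)
M=[(.075,.062),(.075,-.062),(-.075,-.062),(-.075,.062)]
pc,tc,e=fit(M,[bp(r,*g(*c),.121) for c in[(85,98),(351,96),(347,428),(82,428)]]);print('cover',pc,np.degrees(tc),e)
L=[bp(r,*g(*c),.114) for c in[(97,80),(350,80)]];print('lip front',L,np.linalg.norm(L[0]-L[1]),(L[0]+L[1])/2)
ps,ts=np.array([.5305,.0597]),np.radians(-.6)
print('cover in seat',rot(-ts)@(pc-ps),'lip in seat',rot(-ts)@((L[0]+L[1])/2-ps))
print('right rail',[rot(-ts)@(bp(r,*g(*c),.113)-ps) for c in[(360,95),(356,372)]])
gx=cv2.GaussianBlur(a,(0,0),1)
box=lambda x0,x1,y0,y1,z:[(x0,y0,z),(x0,y1,z),(x1,y1,z),(x1,y0,z)]
x0,y0,w,h,S=236,158,70,84,7
c=cv2.resize(a[y0:y0+h,x0:x0+w],None,fx=S,fy=S,interpolation=2);c=cv2.convertScaleAbs(c,alpha=1.5,beta=-40)
d=c.copy()
def dr(P,col):
    q=(proj(r,P)-[x0,y0]+.5)*S-.5;cv2.polylines(d,[np.round(q).astype(np.int32)],True,col,1,cv2.LINE_AA)
for b in(box(-.075,.075,-.062,.062,.016),box(.075,.088,.023,.045,.0035),box(.075,.088,-.045,-.023,.0035)):dr(place(pc,tc,.105,b),(0,255,0))
for b in(box(.077,.093,-.058,.058,.009),box(-.06,.074,.0633,.0653,.008),box(-.06,.074,-.0653,-.0633,.008)):dr(place(ps,ts,.105,b),(0,0,255))
o=np.hstack([c[:330],d[:330]]);o=cv2.resize(o,(800,int(330*800/o.shape[1])));cv2.imwrite('pics/c6.png',o)
```

```text
cover [0.52068714 0.06121837] 0.41569150561358287 [1.2445206  2.92348169 2.52372661 2.43741764]
lip front [array([0.60651177, 0.11820022]), array([ 0.60817841, -0.00065674])] 0.11886864750929857 [0.60734509 0.05877174]
cover in seat [-0.00982822  0.00141553] lip in seat [ 0.0768506 -0.0001235]
right rail [array([ 0.0714678, -0.0644285]), array([-0.05911784, -0.06448099])]
```

View pics/c6.png

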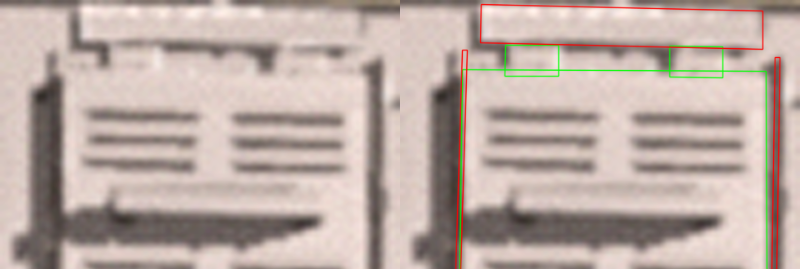

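The overlay shows the tongue tips just butting the lip's front edge. The cover is about 10 mm short, yawed about 1° counter-clockwise and 1.4 mm towards the left rail, so a corner is likely riding on the rail flare. I'll regrip, lift, set it down with y −1.4 mm and yaw −1°, and push again.

```bash
python3 -m crank '[[45,[0,-0.04,0],0],[45,[0,-0.08,0],0],[45,[0,-0.12,0],0],[45,[0,-0.16,0],0],[45,[-0.001,-0.2,0],0]]'
python3 -m crank '[[45,[0,-0.001,-0.03],0],[45,[0,-0.001,-0.06],0],[45,[0,-0.001,-0.08],0],[45,[0,-0.001,-0.08],0]]'
python3 -c "
from cell import env;import numpy as np
s=env.sense();t=s['tool_rot'];print(s['time'],s['ee_pos'],t,np.degrees(2*np.arctan2(t[1],t[0]))-90,s['force'])"
```

```text
time: 10.88
ee_pos: [0.536, 0.0612, 0.238]
tool_rot: [-2.223, -2.212, -0.028]
force: [-0.2, -0.6, 0.7]
opening: 0.452
time: 11.22
ee_pos: [0.5338, 0.0565, 0.1542]
tool_rot: [-2.225, -2.205, -0.017]
force: [-0.2, -0.7, -0.0]
opening: 0.447
11.2167 [0.53384496 0.05647449 0.15420314] [-2.22540409 -2.20491887 -0.0173864 ] -360.52985237209447 [-0.22085107 -0.73396504 -0.04433048]
```

```bash
python3 -m crank '[[45,[0.003,0.0035,-0.006],0],[45,[0.003,0.0035,-0.012],0],[45,[0.003,0.0035,-0.0165],0],[45,[0.003,0.0035,-0.0165],0]]'
python3 -m crank '[[20,[0,0,0],0],[0,[0,0,0],0],[0,[0,0,0],0],[0,[0,0,0],0],[0,[0,0,0],0]]'
python3 -m crank '[[0,[-0.003,0,0.005],0],[0,[-0.006,0,0.012],0],[0,[-0.006,0,0.012],0],[0,[-0.006,-0.0015,0.012],-1],[0,[-0.006,-0.0015,0.012],-1]]'
python3 -c "
from cell import env;import numpy as np
s=env.sense();t=s['tool_rot'];print(s['time'],s['ee_pos'],t,np.degrees(2*np.arctan2(t[1],t[0]))-90,s['force'],s['torque'])"
```

```text
time: 11.55
ee_pos: [0.537, 0.06, 0.1376]
tool_rot: [-2.225, -2.205, -0.017]
force: [0.1, -0.2, -0.0]
opening: 0.453
time: 11.97
ee_pos: [0.5371, 0.0603, 0.1384]
tool_rot: [-2.225, -2.206, -0.018]
force: [-0.8, 0.3, 5.5]
opening: 0.122
time: 12.38
ee_pos: [0.5309, 0.0581, 0.1501]
tool_rot: [-2.246, -2.185, -0.017]
force: [0.9, -1.1, -4.1]
opening: 0.12
12.3833 [0.53087422 0.05809643 0.15011653] [-2.24623656 -2.18514719 -0.01715413] -361.57961567137215 [ 0.88278646 -1.06663514 -4.05792315] [-0.01579617 -0.03591594  0.0230462 ]
```

```bash
python3 -m crank '[[0,[-0.001,0.0007,-0.004],0.3],[0,[-0.001,0.0007,-0.008],0.3],[0,[-0.001,0.0007,-0.01],0.3],[0,[-0.001,0.0007,-0.01],0.3]]'
python3 -m crank '[[0,[0,0,-0.002],0],[0,[0,0,-0.004],0],[0,[0,0,-0.004],0]]'
python3 -c "
from cell import env;import numpy as np
s=env.sense();t=s['tool_rot'];print(s['time'],s['ee_pos'],t,np.degrees(2*np.arctan2(t[1],t[0]))-90,s['force'],s['torque'])"
```

```text
time: 12.72
ee_pos: [0.5293, 0.0586, 0.1391]
tool_rot: [-2.24, -2.19, -0.015]
force: [-0.2, 0.3, -4.6]
opening: 0.121
time: 12.97
ee_pos: [0.5298, 0.0601, 0.1362]
tool_rot: [-2.238, -2.192, -0.018]
force: [-1.4, 2.1, 3.4]
opening: 0.122
12.9667 [0.5297844  0.06013013 0.13623722] [-2.23833058 -2.19188199 -0.01790354] -361.2013918226171 [-1.38964641  2.06447986  3.41483583] [0.05069636 0.32928848 0.00269328]
```

It seated 2 mm lower this time, guided by the rails. I'll let it lie flat and push again.

```bash
python3 -m crank '[[0,[0,0,-0.001],0],[0,[0,0,-0.0015],0],[10,[0,0,-0.0015],0],[25,[0,0,-0.0015],0],[25,[0,0,-0.0005],0]]'
python3 -m crank '[[19,[0,0,0],0],[19,[0.003,0,0],0],[19,[0.006,0,0],0],[19,[0.009,0,0],0],[19,[0.009,0,0],0]]'
python3 -m crank '[[19,[0.002,0,0],0],[19,[0.004,0,0],0],[19,[0.006,0,0],0],[19,[0.006,0,0],0]]'
python3 -c "
from cell import env;import numpy as np
s=env.sense();t=s['tool_rot'];print(s['time'],s['ee_pos'],t,s['force'],s['torque'])"
```

```text
time: 13.38
ee_pos: [0.5303, 0.06, 0.1359]
tool_rot: [-2.239, -2.192, -0.019]
force: [-0.6, -1.2, 0.0]
opening: 0.252
time: 13.8
ee_pos: [0.5397, 0.06, 0.1356]
tool_rot: [-2.239, -2.192, -0.019]
force: [-0.9, 0.3, 1.1]
opening: 0.188
time: 14.13
ee_pos: [0.5465, 0.0599, 0.1354]
tool_rot: [-2.24, -2.192, -0.021]
force: [-0.4, -0.6, -0.5]
opening: 0.193
14.1333 [0.54651663 0.05990087 0.1354416 ] [-2.23985112 -2.19203679 -0.02093009] [-0.44992827 -0.62786177 -0.51022124] [0.01281391 0.14015196 0.0305767 ]
```

Past the lip freely now. I'll continue to the stop.

```bash
python3 -m crank '[[19,[0.001,0,0],0],[19,[0.002,0,0],0],[19,[0.003,0,0],0],[19,[0.003,0,0],0]]'
python3 -m crank '[[19,[0.001,0,0],0],[19,[0.002,0,0],0],[19,[0.002,0,0],0]]'
python3 -c "
from cell import env;import numpy as np
s=env.sense();t=s['tool_rot'];print(s['time'],s['ee_pos'],t,s['force'],s['torque'])"
```

```text
time: 14.47
ee_pos: [0.5495, 0.0599, 0.1354]
tool_rot: [-2.24, -2.192, -0.021]
force: [-2.0, -0.4, 1.0]
opening: 0.194
time: 14.72
ee_pos: [0.5495, 0.0598, 0.1353]
tool_rot: [-2.238, -2.191, -0.014]
force: [-6.5, -0.6, 4.3]
opening: 0.194
14.7167 [0.54948246 0.05983899 0.13531799] [-2.23776894 -2.19064266 -0.01429806] [-6.53052482 -0.6084643   4.2821979 ] [-0.04341787  1.29539651  0.04385542]
```

The stop was felt at handle x ≈ 0.5475 (expected 0.5465). I'll give it one firmer nudge, release, then go over the stud at about (0.484, 0.060) and spin the jaws across the wing, which points about 17° counter-clockwise.

```bash
python3 -m crank '[[19,[0.002,0,0],0],[19,[0.0035,0,0],0],[19,[0.0035,0,0],0]]'
python3 -m crank '[[30,[-0.002,0,0],0],[40,[-0.002,0,0.0],0],[40,[-0.002,0,0.03],0],[40,[-0.002,0,0.07],0],[40,[-0.002,0,0.1],0]]'
python3 -m crank '[[40,[-0.02,0,0],7],[40,[-0.04,0,0],14],[40,[-0.055,0,0],21],[40,[-0.063,0,0],28],[40,[-0.063,0,0],35]]'
python3 -m crank '[[40,[0,0,0],7],[40,[0,0,0],14],[40,[0,0,0],21],[40,[0,0,0],28],[40,[0,0,0],35]]'
python3 -m crank '[[40,[0,0,0],7],[40,[0,0,0],14],[40,[0,0,0],21],[40,[0,0,0],28],[40,[0,0,0],35]]'
python3 - <<'E'
from h import *
from cell import env
s=env.sense();t=s['tool_rot'];print(s['time'],s['ee_pos'],t,np.degrees(2*np.arctan2(t[1],t[0]))-90,s['joint_pos'])
f=lambda i,k:cv2.resize(i,None,fx=k,fy=k,interpolation=2)
a=env.snapshot('top')['img'][:,:,::-1];b=env.snapshot('side')['img'][:,:,::-1]
cv2.imwrite('pics/c7.png',np.hstack([f(a[150:240,225:325],4),f(b[155:245,215:315],4)]))
E
```

```text
time: 14.97
ee_pos: [0.5495, 0.0598, 0.1352]
tool_rot: [-2.234, -2.188, -0.004]
force: [-8.4, -1.0, 6.9]
opening: 0.191
time: 15.38
ee_pos: [0.5493, 0.0601, 0.2376]
tool_rot: [-2.236, -2.19, -0.01]
force: [1.1, -0.3, 1.2]
opening: 0.399
time: 15.8
ee_pos: [0.4858, 0.0602, 0.2383]
tool_rot: [-1.465, -2.767, -0.005]
force: [0.1, 0.2, 0.8]
opening: 0.403
time: 16.22
ee_pos: [0.4873, 0.0602, 0.2388]
tool_rot: [-0.558, -3.083, -0.002]
force: [0.0, 0.5, -0.4]
opening: 0.402
time: 16.63
ee_pos: [0.4888, 0.0602, 0.2392]
tool_rot: [0.403, -3.111, 0.001]
force: [0.8, 0.7, -0.0]
opening: 0.4
16.6333 [0.48884203 0.06018465 0.23919233] [ 4.02571361e-01 -3.11083814e+00  8.96362311e-04] -255.25274596620517 [ 0.55295779  0.58395222 -1.13048089  1.83262997  0.58711001  1.11607102
  1.03742365]
```

View pics/c7.png

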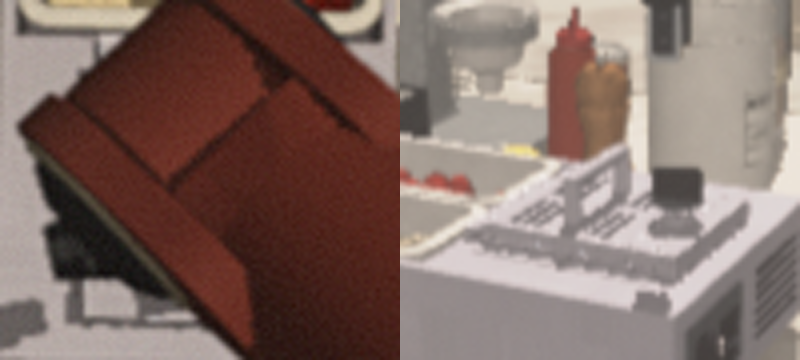

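The side view shows the cover up against the lip with the stud upright and clear. I'll descend round the wing.

```bash
python3 -m crank '[[40,[-0.005,0,-0.02],0],[40,[-0.005,0,-0.04],0],[40,[-0.005,0,-0.06],0],[40,[-0.005,0,-0.07],0],[40,[-0.005,0,-0.07],0]]'
python3 -c "
from cell import env;import numpy as np
s=env.sense();t=s['tool_rot'];print(s['time'],s['ee_pos'],t,np.degrees(2*np.arctan2(t[1],t[0]))-90,s['force'],s['joint_pos'])"
```

```text
time: 17.15
ee_pos: [0.4829, 0.0594, 0.1671]
tool_rot: [0.389, -3.108, 0.0]
force: [0.3, -0.3, -0.5]
opening: 0.4
17.15 [0.48292402 0.05941327 0.16711228] [ 3.89188472e-01 -3.10811439e+00  7.66362718e-05] -255.72549458705328 [ 0.29264699 -0.31698345 -0.46743641] [ 0.49520556  0.65860865 -1.04533621  1.93986073  0.69364889  0.96899302
  0.93159074]
```

```bash
python3 -m crank '[[40,[0.001,0.0008,-0.01],0],[40,[0.001,0.0008,-0.018],0],[40,[0.001,0.0008,-0.024],0],[40,[0.001,0.0008,-0.024],0]]'
python3 -m crank '[[20,[0,0,0],0],[10,[0,0,0],0],[0,[0,0,0],0],[0,[0,0,0],0],[0,[0,0,0],0]]'
python3 -c "
from cell import env;import numpy as np
s=env.sense();t=s['tool_rot'];print(s['time'],s['ee_pos'],t,np.degrees(2*np.arctan2(t[1],t[0]))-90,s['force'],s['torque'])"
```

```text
time: 17.48
ee_pos: [0.4835, 0.0599, 0.1422]
tool_rot: [0.388, -3.107, 0.0]
force: [-1.2, 0.6, -0.3]
opening: 0.401
time: 17.9
ee_pos: [0.4839, 0.0597, 0.1425]
tool_rot: [0.388, -3.108, 0.001]
force: [1.1, -0.9, 1.8]
opening: 0.11
17.9 [0.48385984 0.05968461 0.14253805] [ 3.87926199e-01 -3.10751444e+00  1.31282192e-03] -255.76859768009314 [ 1.10007223 -0.87708714  1.84216983] [-0.21860177 -0.01426252 -0.045075  ]
```

The wing is gripped (opening 0.11, about 11 mm). Now I'll press gently to feel for the plate or slot.

```bash
python3 -m crank '[[0,[0,0,-0.002],0],[0,[0,0,-0.003],0],[0,[0,0,-0.004],0],[0,[0,0,-0.004],0]]'
python3 -c "
from cell import env;import numpy as np
s=env.sense();t=s['tool_rot'];print(s['time'],s['ee_pos'],t,np.degrees(2*np.arctan2(t[1],t[0]))-90,s['force'],s['torque'])"
```

```text
time: 18.23
ee_pos: [0.4839, 0.0597, 0.1389]
tool_rot: [0.388, -3.108, 0.002]
force: [-2.1, -1.2, 6.1]
opening: 0.11
18.2333 [0.48389825 0.05967325 0.13892712] [ 3.87674758e-01 -3.10780062e+00  2.19968556e-03] -255.77902377754793 [-2.06956126 -1.18928526  6.14804878] [-0.29795901  0.27623518 -0.04667978]
```

At 3.6 mm in, the force is only 6.1 N, which matches the spring alone (6.5 N), so the pin appears to be in the slot. I'll press on to about 10.5 mm.

```bash
python3 -m crank '[[0,[0,0,-0.002],0],[0,[0,0,-0.004],0],[0,[0,0,-0.005],0],[0,[0,0,-0.005],0]]'
python3 -m crank '[[0,[0,0,-0.001],0],[0,[0,0,-0.003],0],[0,[0,0,-0.003],0]]'
python3 -c "
from cell import env;import numpy as np
s=env.sense();t=s['tool_rot'];print(s['time'],s['ee_pos'],t,np.degrees(2*np.arctan2(t[1],t[0]))-90,s['force'],s['torque'])"
```

```text
time: 18.57
ee_pos: [0.4839, 0.0597, 0.1347]
tool_rot: [0.388, -3.108, 0.004]
force: [-1.9, -2.1, 8.3]
opening: 0.108
time: 18.82
ee_pos: [0.4839, 0.0597, 0.1326]
tool_rot: [0.388, -3.109, 0.006]
force: [-2.1, -2.4, 10.3]
opening: 0.113
18.8167 [0.48393306 0.05970479 0.13258711] [ 0.38761554 -3.10857842  0.00563186] -255.78469511768313 [-2.1102736  -2.39004196 10.34430014] [-0.54798922  0.56108887  0.05977651]
```

At 9.95 mm in and 10.3 N, it follows the spring line. I'll press to about 11 mm and start turning clockwise while watching the z torque.

```bash
python3 -m crank '[[0,[0,0,-0.0015],0],[0,[0,0,-0.002],0],[0,[0,0,-0.002],0]]'
python3 -m crank '[[0,[0,0,-0.001],-3],[0,[0,0,-0.001],-6],[0,[0,0,-0.001],-9],[0,[0,0,-0.001],-12],[0,[0,0,-0.001],-15]]'
python3 -c "
from cell import env;import numpy as np
s=env.sense();t=s['tool_rot'];print(s['time'],s['ee_pos'],t,np.degrees(2*np.arctan2(t[1],t[0]))-90,s['force'],s['torque'])"
```

```text
time: 19.07
ee_pos: [0.4839, 0.0598, 0.1318]
tool_rot: [0.388, -3.109, 0.008]
force: [-3.1, -2.9, 11.6]
opening: 0.106
time: 19.48
ee_pos: [0.4839, 0.0598, 0.1319]
tool_rot: [-0.026, -3.133, 0.008]
force: [-2.5, -2.1, 10.8]
opening: 0.112
19.4833 [0.48390496 0.05975417 0.13189526] [-0.02568933 -3.1330939   0.00778245] -270.939555176054 [-2.4886835  -2.05059806 10.7507248 ] [-0.4089557   0.6724604   0.01242948]
```

Turning freely: 15° at only 0.01 N m. Continuing.

```bash
for i in 1; do python3 -m crank '[[0,[0,0,-0.001],-4],[0,[0,0,-0.001],-8],[0,[0,0,-0.001],-12],[0,[0,0,-0.001],-16],[0,[0,0,-0.001],-20]]'; done
python3 -c "
from cell import env;import numpy as np
s=env.sense();t=s['tool_rot'];print(s['ee_pos'],np.degrees(2*np.arctan2(t[1],t[0]))-90,s['torque'])"
python3 -m crank '[[0,[0,0,-0.001],-4],[0,[0,0,-0.001],-8],[0,[0,0,-0.001],-12],[0,[0,0,-0.001],-16],[0,[0,0,-0.001],-20]]'
python3 -c "
from cell import env;import numpy as np
s=env.sense();t=s['tool_rot'];print(s['ee_pos'],np.degrees(2*np.arctan2(t[1],t[0]))-90,s['torque'])"
python3 -m crank '[[0,[0,0,-0.001],-4],[0,[0,0,-0.001],-8],[0,[0,0,-0.001],-12],[0,[0,0,-0.001],-16],[0,[0,0,-0.001],-20]]'
python3 -c "
from cell import env;import numpy as np
s=env.sense();t=s['tool_rot'];print(s['ee_pos'],np.degrees(2*np.arctan2(t[1],t[0]))-90,s['torque'],s['joint_pos'])"
```

```text
time: 19.9
ee_pos: [0.484, 0.0598, 0.132]
tool_rot: [-0.574, -3.08, 0.007]
force: [-2.4, -2.3, 11.5]
opening: 0.111
[0.48395575 0.05984293 0.13204555] -291.1282893142497 [-0.34120062  0.71453961  0.08410102]
time: 20.32
ee_pos: [0.484, 0.0599, 0.1322]
tool_rot: [-1.106, -2.932, 0.005]
force: [-3.1, -2.2, 10.5]
opening: 0.11
[0.48399043 0.05986265 0.13219323] -311.3198616340804 [-0.29644881  0.60715619  0.04337441]
time: 20.73
ee_pos: [0.484, 0.0599, 0.1323]
tool_rot: [-1.603, -2.694, 0.004]
force: [-3.4, -2.5, 10.9]
opening: 0.108
[0.48404874 0.05989172 0.13233463] -331.51240131192105 [-0.27075119  0.57525936  0.05110586] [ 0.26023433  0.57915374 -0.63509401  1.98174677  0.49402663  0.74494558
 -0.17437179]
```

75.7° turned freely. Now small steps towards the stop.

```bash
q(){ python3 -c "
from cell import env;import numpy as np
s=env.sense();t=s['tool_rot'];print(s['ee_pos'],(np.degrees(2*np.arctan2(t[1],t[0]))-90),s['force'],s['torque'])"; }
python3 -m crank '[[0,[0,0,-0.0015],-2],[0,[0,0,-0.0015],-5],[0,[0,0,-0.0015],-8],[0,[0,0,-0.0015],-8]]' >/dev/null; q
python3 -m crank '[[0,[0,0,-0.001],-2],[0,[0,0,-0.001],-4],[0,[0,0,-0.001],-4]]' >/dev/null; q
```

```text
[0.48409707 0.0598967  0.13208049] -339.6154399478162 [-2.95853738 -2.05683701 11.25143074] [-0.25081582  0.62731118 -0.0222304 ]
[0.48408174 0.05993641 0.13221372] -343.6852868061949 [-1.31051649 -2.35834355  9.9584597 ] [-0.16276725  0.53215356  0.04125497]
```

```bash
q(){ python3 -c "
from cell import env;import numpy as np
s=env.sense();t=s['tool_rot'];print(s['ee_pos'],(np.degrees(2*np.arctan2(t[1],t[0]))-90),s['force'],s['torque'])"; }
python3 -m crank '[[0,[0,0,-0.0012],-1],[0,[0,0,-0.0012],-2],[0,[0,0,-0.0012],-2]]' >/dev/null; q
python3 -m crank '[[0,[0,0,-0.0012],-1],[0,[0,0,-0.0012],-2],[0,[0,0,-0.0012],-2]]' >/dev/null; q
```

```text
[0.48409272 0.05991329 0.1321631 ] -345.7294486861184 [-2.95358128 -2.42621087 10.58951997] [-0.20945207  0.62349414 -0.01960823]
[0.48412934 0.05993086 0.13213973] -347.77357621922044 [-3.40865863 -2.68639839 11.0380074 ] [-0.18429269  0.57403599 -0.05320638]
```

```bash
q(){ python3 -c "
from cell import env;import numpy as np
s=env.sense();t=s['tool_rot'];print(s['ee_pos'],(np.degrees(2*np.arctan2(t[1],t[0]))-90),s['force'],s['torque'])"; }
python3 -m crank '[[0,[0,0,-0.0012],-1],[0,[0,0,-0.0012],-2],[0,[0,0,-0.0012],-2]]' >/dev/null; q
python3 -m crank '[[0,[0,0,-0.0012],-1],[0,[0,0,-0.0012],-2],[0,[0,0,-0.0012],-2]]' >/dev/null; q
```

```text
[0.48412606 0.05992001 0.13211315] -349.81751103453 [-3.25498517 -2.68227624 11.46638608] [-0.19974866  0.65486144 -0.04915968]
[0.48422481 0.05990275 0.13209603] 8.155820211978877 [-2.76518271 -1.53663138 10.99126601] [-0.19364311  0.58070137  0.02130468]
```

```bash
q(){ python3 -c "
from cell import env;import numpy as np
s=env.sense();t=s['tool_rot'];print(s['ee_pos'],(np.degrees(2*np.arctan2(t[1],t[0]))-90),s['force'],s['torque'])"; }
python3 -m crank '[[0,[0,0,-0.0012],-1],[0,[0,0,-0.0012],-2],[0,[0,0,-0.0012],-2]]' >/dev/null; q
python3 -m crank '[[0,[0,0,-0.0012],-1],[0,[0,0,-0.0012],-2],[0,[0,0,-0.0012],-2]]' >/dev/null; q
```

```text
[0.48435023 0.05988176 0.1320742 ] 6.1594341088324 [-2.72073241 -2.79471867 11.04309125] [-0.20302879  0.62383457  0.12270135]
[0.48439185 0.05988915 0.13207265] 4.248620895263585 [-2.306435   -2.6268622  11.39495691] [-0.1888928   0.63569857  0.33096134]
```

The stop is felt: torque stepped from about 0.02 to 0.33 N m at roughly 100° of turn. I'll ease back 1.7° and rise while still holding, to feel the pin seat in the notches.

```bash
q(){ python3 -c "
from cell import env;import numpy as np
s=env.sense();t=s['tool_rot'];print(s['time'],s['ee_pos'],(np.degrees(2*np.arctan2(t[1],t[0]))-90),s['force'],s['torque'])"; }
python3 -m crank '[[0,[0,0,-0.001],1],[0,[0,0,-0.001],1.7],[0,[0,0,0.000],1.7],[0,[0,0,0.001],1.7]]' >/dev/null; q
python3 -m crank '[[0,[0,0,0.001],0],[0,[0,0,0.0015],0],[0,[0,0,0.0015],0]]' >/dev/null; q
```

```text
23.15 [0.48431187 0.05986008 0.13332902] 5.980341887857335 [-0.48406586 -1.96200335  3.82675983] [-0.00990946  0.25034809  0.17225564]
23.4 [0.48429756 0.05985257 0.13479503] 5.971735128486884 [-0.74959863 -1.33667867  2.47658746] [0.0513549  0.21596844 0.11488875]
```

The holding force dropped from 11 N to 2.5 N as it rose to about 7.7 mm in, so the pin is bearing in the notches. I'll release and retreat.

```bash
python3 -m crank '[[15,[0,0,0],0],[30,[0,0,0],0],[40,[0,0,0],0],[40,[0,0,0],0]]'
python3 -m crank '[[40,[0,0,0.03],0],[40,[0,0,0.07],0],[40,[0,0,0.11],0],[40,[0,0,0.12],0]]'
python3 -m crank '[[40,[0,0.04,0],0],[40,[0,0.08,0],0],[40,[0,0.12,0],0],[40,[0,0.16,0],0],[40,[0,0.2,0],0]]'
python3 - <<'E'
from h import *
from cell import env
s=env.sense();print(s['time'],s['ee_pos'],s['force'])
r=env.snapshot('top');a=r['img'][:,:,::-1].copy();b=env.snapshot('side')['img'][:,:,::-1]
ps,ts=np.array([.5305,.0597]),np.radians(-.6)
box=lambda x0,x1,y0,y1,z:[(x0,y0,z),(x0,y1,z),(x1,y1,z),(x1,y0,z)]
A=cv2.resize(a[150:245,230:320],None,fx=5,fy=5,interpolation=2)
for P in(box(-.075,.075,-.062,.062,.016),box(.01,.022,-.042,.042,.051)):
    q=(proj(r,place(ps,ts,.105,P))-[230,150]+.5)*5-.5;cv2.polylines(A,[np.round(q).astype(np.int32)],True,(0,255,0),1,cv2.LINE_AA)
B=cv2.resize(b[165:255,230:310],None,fx=4.3,fy=4.3,interpolation=2)
cv2.imwrite('pics/c8.png',np.hstack([A,cv2.copyMakeBorder(B,0,A.shape[0]-B.shape[0],0,0,0)]))
E
```

```text
time: 23.73
ee_pos: [0.4843, 0.0602, 0.1346]
tool_rot: [2.1, 2.332, -0.003]
force: [0.0, -1.2, 0.1]
opening: 0.397
time: 24.07
ee_pos: [0.4874, 0.062, 0.2603]
tool_rot: [2.095, 2.327, 0.011]
force: [0.1, 1.0, 0.6]
opening: 0.4
time: 24.48
ee_pos: [0.4871, 0.2637, 0.2601]
tool_rot: [2.095, 2.327, 0.011]
force: [0.9, -0.2, -0.2]
opening: 0.402
24.4833 [0.48712519 0.26365648 0.26005356] [ 0.93043405 -0.24175156 -0.15107716]
```

View pics/c8.png

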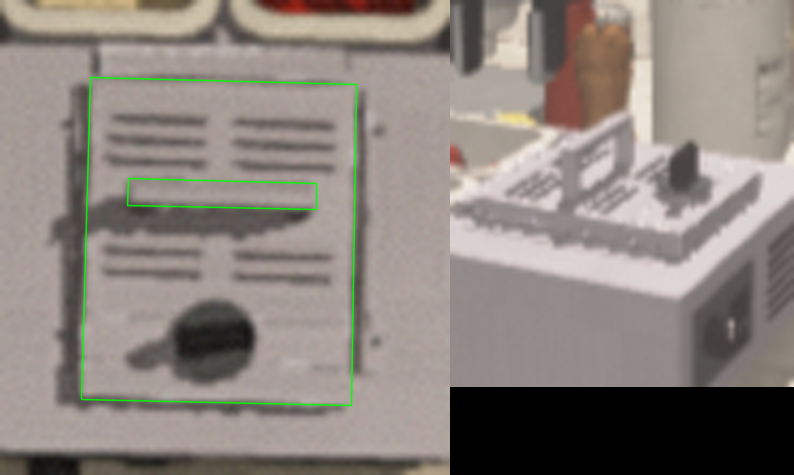

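The final view shows no gap at the lip, and the cover outline matches the seat model. The wing is turned crosswise and sunk by about 3 px in the side view, consistent with roughly 7–8 mm. Handing in.

```bash
python3 -c "
from cell import env;env.close_job();print(env.sense()['time'])"
```

```text
the job is handed in; nothing more can be done
the job is handed in; nothing more can be done
```

The cover is back on its seat with its tongues under the lip, and the stud is locked. I handed the job in at about 25 s of the 72 s allowed; no verdict was reported.

**What I did**
- **Cover:** I gripped it by the handle, set it down short of the seat and slid it home until it stopped, at 6.5–8.4 N.
- **Stud:** I pressed it in to about 10.7 mm at 11.6 N and turned it clockwise about 100°. It reached the stop, and I eased back and let go.

**Last checks**
- **Seat:** the last top view shows no gap at the lip, and the cover outline matches the seat I measured. That match is good to about 2 mm.
- **Lock:** as I rose with the wing still held, the force fell from 11 N to 2.5 N at about 7.7 mm in, close to the expected 7.8 mm. In the side view the stud has sunk by an amount that fits this. I did not measure its depth directly after letting go.
- **Bystanders:** I never felt contact with anything else, but I did not measure where the ramekin, cup, shaker and mill stood at the end.

**What went wrong on the way**
- **First descent:** the arm drifted about 9 mm in y, so I lifted and corrected it.
- **First slide:** it stopped about 10 mm short at 11 N, with the tongues butting the lip, probably because a corner was riding on a rail. I reseated the cover about 1° straighter and nearer the middle, and the second slide went home.
- **Stop torque:** it read 0.33 N m at its peak, over the 0.2 N m let-go value but under the roughly 0.6 N m limit.
- **Pictures:** I viewed 12, two over the budget of 10.

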